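# Fit the keyed gear on the gearbox shaft

## Robot

A 6-joint arm with a two-finger parallel gripper is mounted at the origin on the work surface. World frame = base frame: x ahead of the robot, y to its left, z up, the work surface at z = 0. Lengths are in mm, angles in rad, forces in N, time in s.
With the tool pointing down it reaches from about 325 to 775 mm from the base axis. Payload 9.3 kg.
Tool frame: the origin (TCP) lies at the centre of the arm's flange, where the gripper is bolted on; the fingertips stand 173 mm ahead of it and the grasp point (between the pads) lies 155 mm ahead of it (robot.nose_length is the distance from the TCP to the fingertips, in mm); z points along the fingers, y is the line along which they close (so a half turn about z gives the same grasp; the last joint's range is limited). The gripper opens to 85 mm and grips with 20 to 120 N. Pads are 22 mm wide; open, the fingers measure 114 mm over their backs; the gripper's body (76 mm by 85 mm) begins 54 mm behind the grasp point. The pads swing forward as they close: fully open they stand 13 mm farther back than shut.
Start: joints at [1.17, 0.259, 0.021, 1.334, 0, 1.418], TCP at [134.901, 533.197, 404.679] pointing down, gripper open.
Joint ranges: [-3.04, 3.04], [-0.91, 1.82], [-1.04, 1.36], [-1.92, 1.95], [-1.52, 1.45], [-3.14, 3.14]. Speed limits (rad/s): [2.22, 2.22, 2.79, 3.14, 3.14, 3.14].

## Interface

Orientations are given as [roll, pitch, yaw] about the fixed x, y, z axes, in that order (R = Rz(yaw) Ry(pitch) Rx(roll)).
In Python, from station import readout, capture, finish_job, robot gives the robot as it stands.
- The arm moves only by the tool arm_command, never from a script. Its argument "deltas" is a list of rows, each an object with "dp": the shift along the world's x, y, z in mm, a list of three; "angular": the turn, a rotation vector about the world's x, y, z in rad, a list of three; "hand": the opening, from -1 (shut) to 1 (fully open). In form: [{"dp": [tx, ty, tz], "angular": [rx, ry, rz], "hand": hand}, ...]. A call has 1 to 8 rows; each row shifts and turns the commanded pose from where the row before left it; what a row does not reach is not made up. A row lasts 1/12 s, in which the tool goes at most 41.7 mm and 7.16 degrees, less where a joint would pass 70% of its speed; a pose out of reach is approached as far as the arm can. A call is refused whole if a number of a shift passes 41.7 or a number of a turn 0.125, either way. A call with a gripper value outside its range is refused whole. The fingers move at their own pace and stop on an object; "grip_force" is the grip in N (left out, the last holds). Time passes only in rows, so rows that do not move let the fingers close. It gives the time, the measured TCP pose, the force, the opening and the grip force at its end, in the units of the state.
- readout.get_obs(): the state, without advancing time (a new reading comes with each control period).
- capture(name): name is "scene" or "top" or "wrist"; returns a dict with "image" (400x640x3 uint8, blue, green, red), "mtx" (3x3 intrinsics, pixels), "k1" (the pictures are not rectified: a ray, as slopes to the right and down, at radius r is drawn at 1 + k1 r^2 times it, then the intrinsics apply), "R" (3x3) and "t" (3): a world point X has camera coordinates R X + t. Camera axes: x right, y down, z forward; pixel columns grow to the right and rows downward; lengths in mm; the calibration is good to about 2 mm. A picture is of the moment at which its call begins. There is no depth.
- finish_job(): hands the job in; it is judged then, once.
The state is a dict: "t": time; "joint_pos": joint angles; "joint_vel": joint speeds; "joint_torque": joint torques, N m; "tool_pos": TCP position; "ee_rot": TCP orientation; "contact_force": force on the tool from outside, world axes, zero at the start; "moment": the same for the moment, N m; "finger_gap": finger opening in mm; "grasp_force": force on a finger pad.
Only numpy, scipy, OpenCV 4.12 (cv2) and the standard library are available. Lean on these libraries where they do the work, as an engineer would, in place of code of your own. Each camera call takes 0.05 s, during which the arm holds its last target. There are 200 camera calls.

## Task

Fit the gear that has a key notch in its bore onto the upright shaft of the gearbox: pick it up by its boss, turn it so that the notch lines up with the key on the shaft, and lower it, boss upward, fully home on the shaft's shoulder, without letting it fall from above the shaft. Leave the look-alike gear with the plain round bore where it lies.

Things in the scene. Friction and masses are not known exactly. Their poses are not given: they have to be found in the camera images.
- gear: Gear to fit, steel, lying flat, 0.5-0.85 kg. Disc 114 mm across teeth, rim 14 mm thick. Round boss 54 mm in diameter on it, top 50 mm above the underside: grip it across, at any angle, above the rim. Through bore 28 mm in diameter with one key notch 20 mm wide, out to 23.5 mm from the axis, seen from above. Origin: axis, underside. z up out of the boss, +x from the axis through the notch.
- plain_gear: Look-alike gear to leave alone: same steel and outside sizes (114 mm across, boss 54 mm in diameter, top 50 mm high), but its 28 mm bore is plain and round, without notch. Origin on the axis at the underside, z up.
- gearbox: Fixed green gearbox carrying the upright shaft. Foot 190 by 130 mm, housing 150 by 120 mm, bearing cap on top 100 mm above the bench. Origin: under its centre, on the bench, right below the shaft. Key: 10 mm wide, its tip 20.5 mm from the shaft's axis, from the shoulder up 37 mm, the last 5 mm roof-shaped. A gear well out of line stays up on the key, high or tilted.
- shoulder (a point): Shaft axis at the top of the shoulder (52 mm in diameter), 112 mm above the bench. Above it the shaft: 22 mm in diameter for 38 mm, then a cone to an 8 mm tip at 54 mm. z up, +x from the axis through the key. Gear home: underside on the shoulder, notch round the key, so the gear's frame coincides with this one (play about 3 mm, 12 degrees).
Things that resemble listed ones, but are neither listed nor needed, are in the scene too. There is more than one size of the gearbox; the one meant has the size given above.

How it is judged:
By the outcome, as a careful person would: the job done as asked, in the order asked, and still so for the second after the job is handed in, with the robot touching nothing.
It also fails if it takes over 35 s, if anything falls off the work surface, if the arm or the gripper's body presses on something with over 40 N, if the wrist force passes 120 N, or if a joint passes its speed limit or range.

## Working session

There is one attempt and no reset: what is moved stays moved. The work goes in short steps, Python scripts to look and compute and a tool call to move; the robot and the scene stay as the last step left them, time stands still between calls to the robot, and variables do not carry over. Pictures are saved under pics/ and viewed, at most 10 in all, crops included, and the job is handed in when it is done.

Besides the shell and the picture viewer there is one more tool, called after "Call:" in YAML: its name, and indented under it one key for each argument. arm_command: Moves the arm, as the interface text tells. Its arguments: {"type":"object","properties":{"deltas":{"type":"array","items":{"type":"object","properties":{"dp":{"type":"array","items":{"type":"number"}},"angular":{"type":"array","items":{"type":"number"}},"hand":{"type":"number"}}}},"grip_force":{"type":"number"}},"required":["deltas"]}

```bash
mkdir -p pics
cat > h.py <<'E'
import numpy as np, cv2
from station import readout, capture, robot
def ray2plane(c,uv,z):
    m=c["mtx"]; d=np.array([[(uv[0]-m[0][2])/m[0][0],(uv[1]-m[1][2])/m[1][1]]])
    p=d.copy()
    for _ in range(20): p=d/(1+c["k1"]*(p**2).sum())
    R=np.array(c["R"]);t=np.array(c["t"]); o=-R.T@t; v=R.T@np.array([*p[0],1])
    return o+v*(z-o[2])/v[2]
def proj(c,X):
    q=np.array(c["R"])@np.array(X,float)+np.array(c["t"]); s=q[:2]/q[2]; s=s*(1+c["k1"]*(s@s)); m=c["mtx"]
    return np.array([m[0][0]*s[0]+m[0][2],m[1][1]*s[1]+m[1][2]])
import pickle
def snap(n,f):
    c=capture(n); cv2.imwrite(f"pics/{f}.png",c["image"]); pickle.dump(c,open(f"pics/{f}.pkl","wb")); return c
def load(f): return pickle.load(open(f"pics/{f}.pkl","rb"))
E
python3 - <<'E'
from h import *
for n in ["top","scene","wrist"]:
    c=snap(n,n+"0"); print(n,-np.array(c["R"]).T@np.array(c["t"]),np.array(c["R"]).round(2).tolist(),c["mtx"][0][0])
o=readout.get_obs();print(o)
E
```

```text
top [371.57210612  -7.07421819 955.50047797] [[-0.01, -1.0, 0.01], [-0.99, 0.01, -0.11], [0.11, -0.01, -0.99]] 371.4263590372267
scene [1077.11593969   19.92780634  759.65410069] [[-0.05, 1.0, -0.01], [0.74, 0.04, -0.67], [-0.67, -0.04, -0.75]] 488.8580752359281
wrist [ 68.82063471 550.22780078 373.20688345] [[0.25, 0.97, -0.0], [0.93, -0.24, 0.27], [0.26, -0.07, -0.96]] 296.99566701999856
{'t': 0.15, 'joint_pos': array([1.17040772e+00, 2.59110047e-01, 2.08857866e-02, 1.33368358e+00,
       3.43413885e-05, 1.41823887e+00]), 'joint_vel': array([ 0.00163158, -0.00104586,  0.00171477, -0.00043924,  0.00050827,
        0.00224226]), 'joint_torque': array([ 3.24597517e-03, -5.55969894e+01,  3.44662070e+01,  1.13409499e-02,
       -1.25046222e-04, -9.85525560e-06]), 'tool_pos': array([134.88028772, 533.16927339, 404.15949687]), 'ee_rot': array([-3.14049927e+00, -2.02854753e-04,  2.89376137e+00]), 'contact_force': array([-0.12000408, -0.04713327, -0.81621732]), 'moment': array([ 0.01225239,  0.02550309, -0.05300316]), 'grasp_force': 0.0, 'finger_gap': 85.19113773352817}
```

View pics/top0.png

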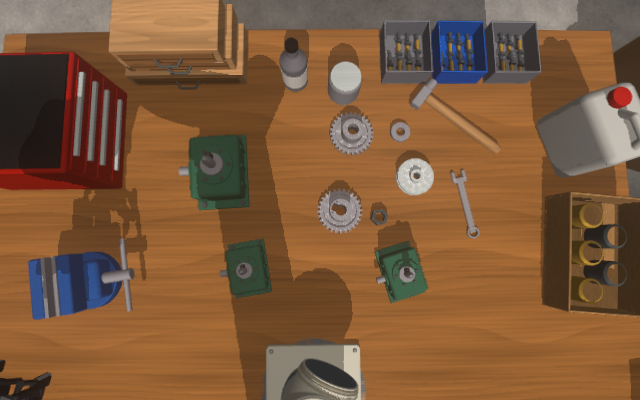

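View pics/scene0.png

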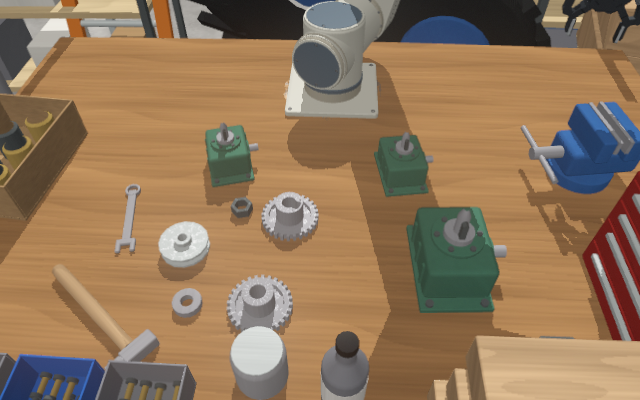

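Top view: two gears at (351,131) and (340,210), a white pulley at (415,176), and washer/nut at (400,131) and (378,215). Gearboxes are at (217,170) (large), (245,268) and (402,272) (small). Next, a close crop of the candidates.

Run:
```python
from h import *
t=load("top0");s=load("scene0")
def cr(c,u,v,w,h,): return cv2.resize(c["image"][v-h//2:v+h//2,u-w//2:u+w//2],(400,300) if w*3==h*4 else None,interpolation=cv2.INTER_CUBIC)
a=np.vstack([np.hstack([cr(t,351,131,64,48),cr(t,340,208,64,48)]),np.hstack([cr(t,215,170,96,72),cr(s,455,240,112,84)])])
cv2.imwrite("pics/m1.png",a)
for f in [(351,131),(340,210),(415,176)]: print(f,ray2plane(t,f,14).round())
for uv in [(201,209),(249,206),(247,136)]: print(uv,ray2plane(t,uv,5).round())
for uv in [(417,308),(492,303),(417,226)]: print(uv,ray2plane(s,uv,5).round())
```

```text
(351, 131) [ 653. -105.   14.]
(340, 210) [447. -72.  14.]
(415, 176) [ 533. -267.   14.]
(201, 209) [454. 284.   5.]
(249, 206) [461. 161.   5.]
(247, 136) [645. 168.   5.]
(417, 308) [642. 168.   5.]
(492, 303) [626. 300.   5.]
(417, 226) [458. 183.   5.]
```

View pics/m1.png

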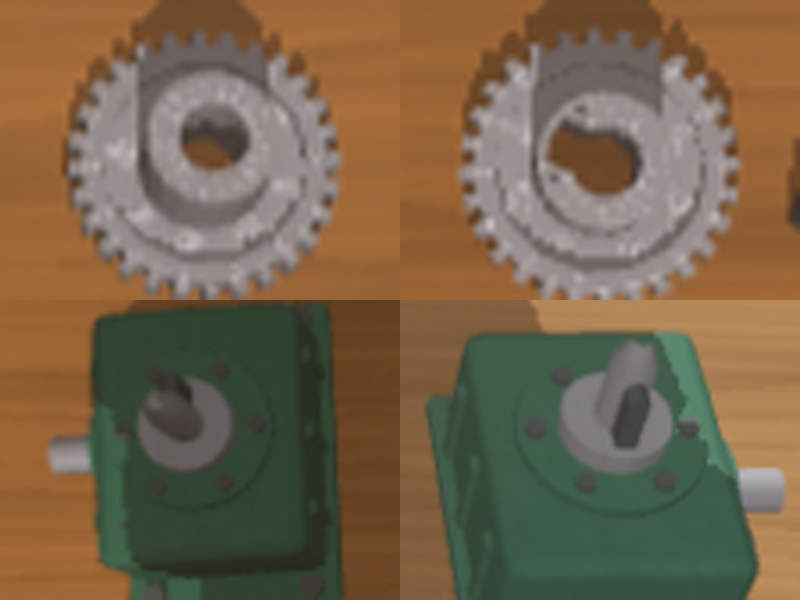

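The gear at (340,210) shows the notch in its bore, at about x 447, y -72. The one at (351,131) is plain. The large box at (217,170) has a foot of about 185×125 mm and carries the key, so it is the one meant. I'll go over its shaft for a close look first.

Call:
arm_command:
  deltas:
    - {"dp": [30, -22, 3], "hand": 1}
    - {"dp": [30, -22, 3], "hand": 1}
    - {"dp": [30, -22, 3], "hand": 1}
    - {"dp": [30, -22, 3], "hand": 1}
    - {"dp": [30, -22, 3], "hand": 1}
    - {"dp": [30, -22, 3], "hand": 1}
    - {"dp": [30, -22, 3], "hand": 1}
    - {"dp": [30, -22, 3], "hand": 1}

```text
invalid input at $.deltas[0]: expected keys dp, angular, hand
```

Call:
arm_command:
  deltas:
    - {"dp": [30, -22, 3], "hand": 1}
    - {"dp": [30, -22, 3], "hand": 1}
    - {"dp": [30, -22, 3], "hand": 1}
    - {"dp": [30, -22, 3], "hand": 1}
    - {"dp": [20, -20, 3], "hand": 1}
    - {"dp": [10, -10, 0], "hand": 1}
    - {"dp": [0, 0, 0], "hand": 1}
    - {"dp": [0, 0, 0], "hand": 1}

```text
invalid input at $.deltas[0]: expected keys dp, angular, hand
```

Run:
```python
from h import *
w=snap("wrist","w1"); t=load("top0")
print(ray2plane(t,(211.4,163.3),112))
cv2.imwrite("pics/w1b.png",cv2.resize(w["image"],(800,500),interpolation=cv2.INTER_CUBIC))
```

```text
[550.47734176 229.67645863 112.        ]
```

View pics/w1b.png

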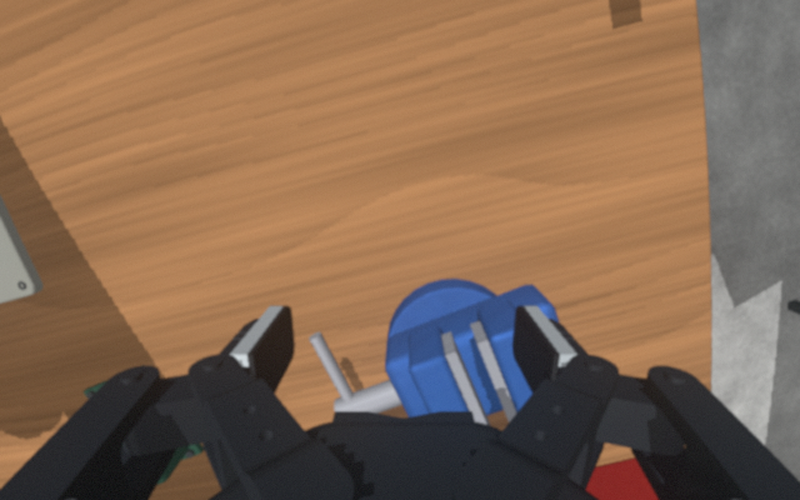

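The wrist view shows only the vise at (460,350), since the move was refused for its missing key; resend with all keys.

Call:
arm_command:
  deltas:
    - {"dp": [30, -22, 3], "angular": [0, 0, 0], "hand": 1}
    - {"dp": [30, -22, 3], "angular": [0, 0, 0], "hand": 1}
    - {"dp": [30, -22, 3], "angular": [0, 0, 0], "hand": 1}
    - {"dp": [30, -22, 3], "angular": [0, 0, 0], "hand": 1}
    - {"dp": [30, -22, 3], "angular": [0, 0, 0], "hand": 1}
    - {"dp": [30, -22, 3], "angular": [0, 0, 0], "hand": 1}
    - {"dp": [30, -22, 3], "angular": [0, 0, 0], "hand": 1}
    - {"dp": [30, -22, 3], "angular": [0, 0, 0], "hand": 1}

```text
t: 0.87
tool_pos: [376.0, 355.8, 428.8]
ee_rot: [3.142, -0.0, 2.894]
contact_force: [0.2, 1.2, -0.0]
finger_gap: 85.4
grasp_force: 0.0
```

Call:
arm_command:
  deltas:
    - {"dp": [30, -22, 3], "angular": [0, 0, 0], "hand": 1}
    - {"dp": [30, -22, 3], "angular": [0, 0, 0], "hand": 1}
    - {"dp": [30, -22, 3], "angular": [0, 0, 0], "hand": 1}
    - {"dp": [30, -22, 3], "angular": [0, 0, 0], "hand": 1}
    - {"dp": [20, -20, 3], "angular": [0, 0, 0], "hand": 1}
    - {"dp": [10, -10, 0], "angular": [0, 0, 0], "hand": 1}
    - {"dp": [0, 0, 0], "angular": [0, 0, 0], "hand": 1}

```text
t: 1.45
tool_pos: [526.9, 237.2, 442.9]
ee_rot: [-3.141, -0.0, 2.891]
contact_force: [0.4, 0.0, 0.0]
finger_gap: 85.6
grasp_force: 0.0
```

Run:
```python
from h import *
w=snap("wrist","w2"); print([proj(w,(550.5,229.7,z)).round() for z in (112,166)])
u,v=proj(w,(550.5,229.7,130)).astype(int); u=np.clip(u,100,540);v=np.clip(v,75,325)
print(u-100,v-75,-np.array(w["R"]).T@np.array(w["t"]))
cv2.imwrite("pics/w2b.png",cv2.resize(w["image"][v-75:v+75,u-100:u+100],(800,600),interpolation=cv2.INTER_CUBIC))
```

```text
[array([321., 209.]), array([320., 227.])]
220 138 [460.8716448  254.51813889 411.98664846]
```

View pics/w2b.png

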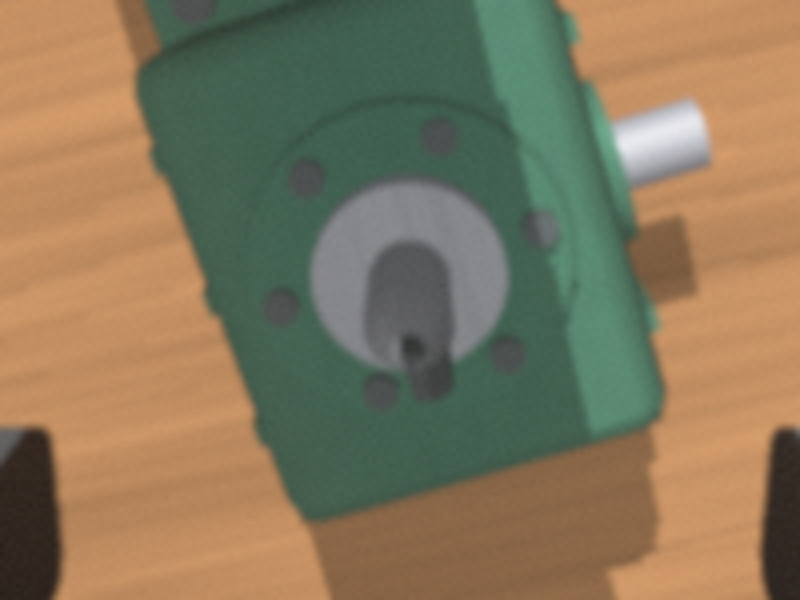

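The shoulder is centred at crop (410,273), the shaft tip at (413,348) and the key's outer end at about (432,393).

Run:
```python
from h import *
w=load("w2"); f=lambda u,v:(u/4+220,v/4+138)
s=ray2plane(w,f(410,273),112);t=ray2plane(w,f(413,348),166);print(s,t)
k=ray2plane(w,f(432,393),146)
c=(s[:2]+t[:2])/2
print(k, np.hypot(*(k-s)[:2]),np.degrees(np.arctan2(*(k[:2]-c)[::-1])))
from math import *
for a in range(-10,40,10):
  for z in (144,149): print(a,z,[((proj(w,(c[0]+20.5*cos(radians(a))-b*sin(radians(a)),c[1]+20.5*sin(radians(a))+b*cos(radians(a)),z))-(220,138))*4).round().tolist() for b in (-5,0,5)])
# box corners of housing top, right edge (for yaw)
p=[ray2plane(w,f(*q),100)[:2] for q in((150,75),(305,515))];d=p[1]-p[0];print(degrees(atan2(d[1],d[0])))
p=[ray2plane(w,f(*q),100)[:2] for q in((340,515),(640,432))];d=p[1]-p[0];print(degrees(atan2(d[1],d[0])))
```

```text
[548.5258672  232.29479172 112.        ] [549.61329661 232.65257847 166.        ]
[569.13096992 232.45057585 146.        ] 20.605691605928783 -0.06600050336704749
-10 144 [[397.0, 395.0], [418.0, 394.0], [438.0, 392.0]]
-10 149 [[397.0, 403.0], [418.0, 402.0], [439.0, 400.0]]
0 144 [[412.0, 396.0], [432.0, 391.0], [452.0, 387.0]]
0 149 [[412.0, 404.0], [433.0, 399.0], [453.0, 395.0]]
10 144 [[427.0, 395.0], [446.0, 387.0], [465.0, 379.0]]
10 149 [[428.0, 403.0], [447.0, 395.0], [466.0, 387.0]]
20 144 [[442.0, 391.0], [459.0, 380.0], [477.0, 369.0]]
20 149 [[443.0, 399.0], [460.0, 388.0], [478.0, 377.0]]
30 144 [[456.0, 385.0], [471.0, 371.0], [486.0, 358.0]]
30 149 [[457.0, 393.0], [472.0, 379.0], [487.0, 365.0]]
2.0505489718805547
92.53150229327768
```

Call:
arm_command:
  deltas:
    - {"dp": [-10, -38, -8], "angular": [0, 0, 0], "hand": 1}
    - {"dp": [-10, -38, -8], "angular": [0, 0, 0], "hand": 1}
    - {"dp": [-10, -38, -8], "angular": [0, 0, 0], "hand": 1}
    - {"dp": [-10, -38, -8], "angular": [0, 0, 0], "hand": 1}
    - {"dp": [-10, -38, -10], "angular": [0, 0, 0], "hand": 1}
    - {"dp": [-10, -38, -15], "angular": [0, 0, 0], "hand": 1}
    - {"dp": [-10, -38, -20], "angular": [0, 0, 0], "hand": 1}
    - {"dp": [-10, -38, -20], "angular": [0, 0, 0], "hand": 1}

```text
t: 2.17
tool_pos: [444.6, -60.3, 348.8]
ee_rot: [3.141, 0.001, 2.896]
contact_force: [1.9, -0.4, 0.4]
finger_gap: 85.5
grasp_force: 0.0
```

Call:
arm_command:
  deltas:
    - {"dp": [0, 0, -15], "angular": [0, 0, 0], "hand": 1}
    - {"dp": [0, 0, 0], "angular": [0, 0, 0], "hand": 1}
    - {"dp": [0, 0, 0], "angular": [0, 0, 0], "hand": 1}

```text
t: 2.42
tool_pos: [445.6, -59.4, 334.1]
ee_rot: [3.141, -0.001, 2.894]
contact_force: [-0.3, -0.1, 0.0]
finger_gap: 85.7
grasp_force: 0.0
```

Run:
```python
from h import *
w=snap("wrist","w3"); 
u,v=proj(w,(447,-72,50)).astype(int); print(u,v);u=np.clip(u,100,540);v=np.clip(v,75,325)
print(u-100,v-75,readout.get_obs()["tool_pos"])
cv2.imwrite("pics/w3b.png",cv2.resize(w["image"][v-75:v+75,u-100:u+100],(800,600),interpolation=cv2.INTER_CUBIC))
```

```text
308 202
208 127 [446.05823214 -59.06827772 334.75813563]
```

View pics/w3b.png

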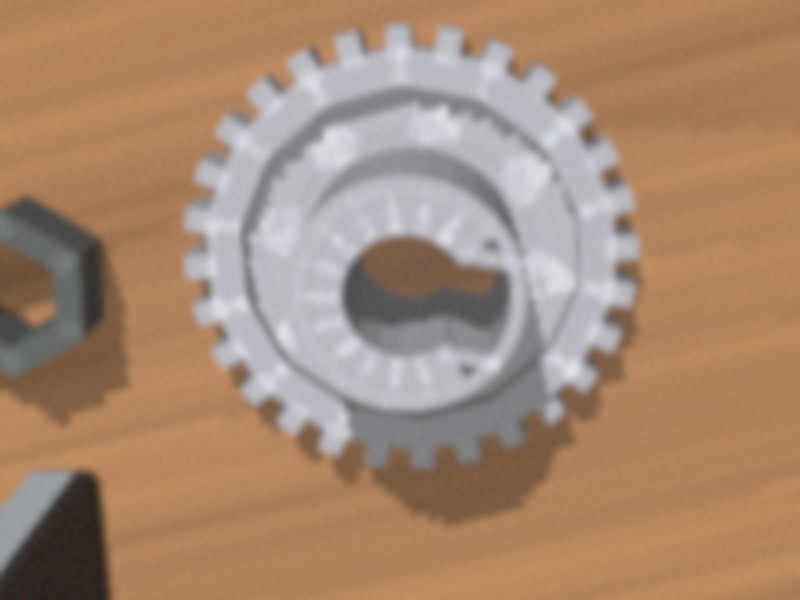

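The notch points right and slightly down in this view: boss top centred at (406,293), notch upper edge from (452,258) to (503,266), outer end near (510,300). I'll overlay the modelled outline to get the angle.

Run:
```python
from h import *
w=load("w3"); f=lambda u,v:np.array((u/4+208,v/4+127))
c=ray2plane(w,f(406,293),50); print(c, ray2plane(w,f(412,247),14))
img=cv2.imread("pics/w3b.png")[130:430,250:570]; out=[]
for a in (70,80,90,100):
  im=cv2.resize(img,None,fx=1.25,fy=1.0) if 0 else img.copy(); r=np.radians(a); e=np.array([np.cos(r),np.sin(r)]);n=np.array([-e[1],e[0]])
  def P(x): 
    q=(proj(w,(*(c[:2]+x),50))-(208,127))*4-(250,130); return (int(q[0]),int(q[1]))
  th0=np.arcsin(10/14.)
  pts=[P(14*(np.cos(t)*e+np.sin(t)*n)) for t in np.linspace(th0,2*np.pi-th0,60)]+[P(21.3*e-10*n),P(23.5*e),P(21.3*e+10*n)]
  cv2.polylines(im,[np.array(pts)],True,(0,0,255),1)
  cv2.polylines(im,[np.array([P(27*np.array([np.cos(t),np.sin(t)])) for t in np.linspace(0,6.3,60)])],True,(255,0,0),1)
  out.append(im)
cv2.imwrite("pics/m2.png",np.vstack([np.hstack(out[:2]),np.hstack(out[2:])]))
```

```text
[445.28065851 -70.21987776  50.        ] [443.4539266  -69.67723227  14.        ]
```

View pics/m2.png

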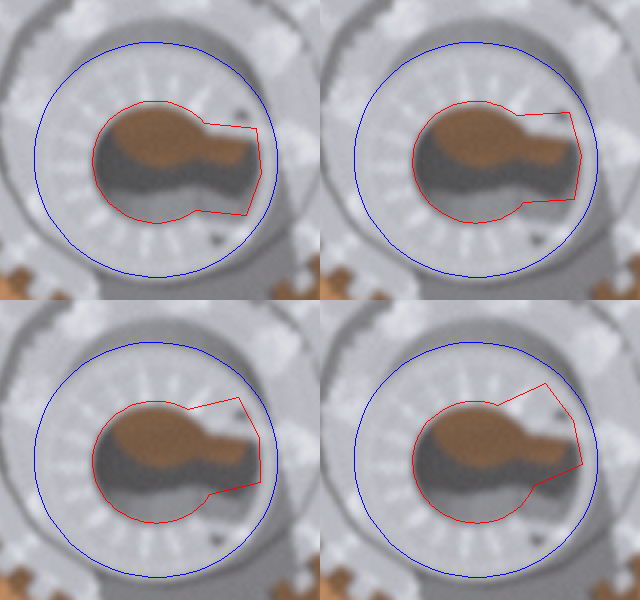

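Best match is about 67° (the outline at 70° is slightly over). Gear axis is at (445,-70). Descend and grip.

Call:
arm_command:
  deltas:
    - {"dp": [-1, -11, -10], "angular": [0, 0, 0], "hand": 1}
    - {"dp": [0, 0, -30], "angular": [0, 0, 0], "hand": 1}
    - {"dp": [0, 0, -30], "angular": [0, 0, 0], "hand": 1}
    - {"dp": [0, 0, -25], "angular": [0, 0, 0], "hand": 1}
    - {"dp": [0, 0, -20], "angular": [0, 0, 0], "hand": 1}
    - {"dp": [0, 0, -15], "angular": [0, 0, 0], "hand": 1}
    - {"dp": [0, 0, -10], "angular": [0, 0, 0], "hand": 1}
    - {"dp": [0, 0, 0], "angular": [0, 0, 0], "hand": 1}

```text
t: 3.13
tool_pos: [445.4, -69.6, 193.3]
ee_rot: [3.141, -0.001, 2.897]
contact_force: [-0.8, -0.2, 1.0]
finger_gap: 85.6
grasp_force: 0.0
```

Call:
arm_command:
  deltas:
    - {"dp": [0, 0, 0], "angular": [0, 0, 0], "hand": 1}

```text
t: 3.22
tool_pos: [445.8, -70.1, 194.7]
ee_rot: [3.141, 0.0, 2.896]
contact_force: [-0.5, -0.6, 0.8]
finger_gap: 85.3
grasp_force: 0.0
```

Call:
arm_command:
  deltas:
    - {"dp": [0, 0, -2], "angular": [0, 0, 0], "hand": -1}
    - {"dp": [0, 0, 0], "angular": [0, 0, 0], "hand": -1}
    - {"dp": [0, 0, 0], "angular": [0, 0, 0], "hand": -1}
    - {"dp": [0, 0, 0], "angular": [0, 0, 0], "hand": -1}
    - {"dp": [0, 0, 0], "angular": [0, 0, 0], "hand": -1}
    - {"dp": [0, 0, 0], "angular": [0, 0, 0], "hand": -1}
    - {"dp": [0, 0, 0], "angular": [0, 0, 0], "hand": -1}
    - {"dp": [0, 0, 0], "angular": [0, 0, 0], "hand": -1}
  grip_force: 70

```text
t: 3.88
tool_pos: [445.3, -71.4, 193.3]
ee_rot: [-3.141, 0.002, 2.894]
contact_force: [-1.4, 1.3, 9.7]
finger_gap: 52.6
grasp_force: 72.7
```

Gripped (52.6 mm gap, 73 N). Lift, then carry while turning -1.15 rad.

Call:
arm_command:
  deltas:
    - {"dp": [0, 0, 10], "angular": [0, 0, 0], "hand": -1}
    - {"dp": [0, 0, 20], "angular": [0, 0, 0], "hand": -1}
    - {"dp": [0, 0, 30], "angular": [0, 0, 0], "hand": -1}
    - {"dp": [0, 0, 30], "angular": [0, 0, 0], "hand": -1}
    - {"dp": [0, 0, 30], "angular": [0, 0, 0], "hand": -1}
    - {"dp": [0, 0, 30], "angular": [0, 0, 0], "hand": -1}
    - {"dp": [0, 0, 30], "angular": [0, 0, 0], "hand": -1}
    - {"dp": [0, 0, 20], "angular": [0, 0, 0], "hand": -1}

```text
t: 4.55
tool_pos: [444.6, -71.1, 394.7]
ee_rot: [-3.141, 0.002, 2.894]
contact_force: [1.2, -0.4, -7.8]
finger_gap: 51.9
grasp_force: 76.5
```

Call:
arm_command:
  deltas:
    - {"dp": [6, 18, 0], "angular": [0, 0, -0.06], "hand": -1}
    - {"dp": [8, 23, 0], "angular": [0, 0, -0.09], "hand": -1}
    - {"dp": [8, 23, 0], "angular": [0, 0, -0.1], "hand": -1}
    - {"dp": [8, 23, 0], "angular": [0, 0, -0.1], "hand": -1}
    - {"dp": [8, 23, 0], "angular": [0, 0, -0.1], "hand": -1}
    - {"dp": [8, 23, 0], "angular": [0, 0, -0.1], "hand": -1}
    - {"dp": [8, 23, 0], "angular": [0, 0, -0.1], "hand": -1}
    - {"dp": [8, 23, 0], "angular": [0, 0, -0.1], "hand": -1}

```text
t: 5.22
tool_pos: [506.9, 108.9, 391.6]
ee_rot: [-3.14, -0.001, 2.139]
contact_force: [0.6, -0.5, -7.0]
finger_gap: 52.6
grasp_force: 76.3
```

Call:
arm_command:
  deltas:
    - {"dp": [8, 23, 0], "angular": [0, 0, -0.1], "hand": -1}
    - {"dp": [8, 23, 0], "angular": [0, 0, -0.1], "hand": -1}
    - {"dp": [8, 23, 0], "angular": [0, 0, -0.1], "hand": -1}
    - {"dp": [8, 23, 0], "angular": [0, 0, -0.1], "hand": -1}
    - {"dp": [6, 18, 0], "angular": [0, 0, 0], "hand": -1}
    - {"dp": [4, 12, 0], "angular": [0, 0, 0], "hand": -1}
    - {"dp": [0, 0, 0], "angular": [0, 0, 0], "hand": -1}
    - {"dp": [0, 0, 0], "angular": [0, 0, 0], "hand": -1}

```text
t: 5.88
tool_pos: [549.0, 230.0, 391.3]
ee_rot: [-3.14, 0.0, 1.745]
contact_force: [0.4, -0.4, -7.1]
finger_gap: 52.5
grasp_force: 76.3
```

Run:
```python
from h import *
w=snap("wrist","w4");s=snap("scene","s4");o=readout.get_obs();print(o["tool_pos"],o["ee_rot"],o["joint_pos"],o["finger_gap"],o["contact_force"])
p=o["tool_pos"]
u,v=proj(w,(p[0],p[1],p[2]-145)).astype(int); v=min(v,325);print(u,v)
a=cv2.resize(w["image"][v-75:v+75,u-100:u+100],(400,300),interpolation=cv2.INTER_CUBIC)
u,v=proj(s,(549,232,180)).astype(int)
b=cv2.resize(s["image"][v-75:v+75,u-100:u+100],(400,300),interpolation=cv2.INTER_CUBIC)
cv2.imwrite("pics/m3.png",np.hstack([a,b]))
```

```text
[548.83047004 229.09747186 391.78073769] [-3.14056522e+00  4.25271601e-04  1.74378809e+00] [ 2.54474431e-01  3.39682964e-01  1.05290131e-01  1.33746214e+00
 -3.40234673e-04  1.65227940e+00] 52.31729342092634 [ 0.82273325  0.4079541  -7.97031784]
323 282
```

View pics/m3.png

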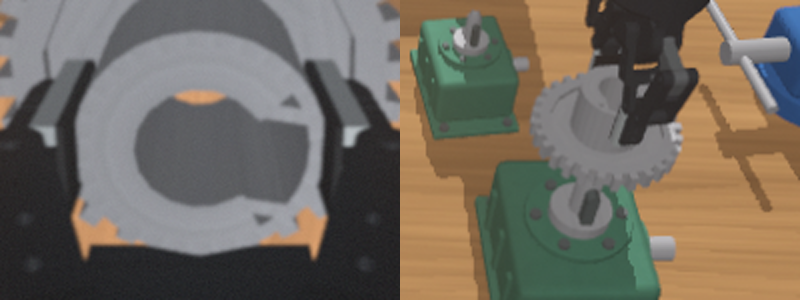

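Left: the gear in the grip, with the notch to the right between marks at (290,100) and (262,217). Right: the gear sits over the shaft with the key at (590,207). Measure notch angle and gear centre in the grip.

Run:
```python
from h import *
w=load("w4"); z=391.8-193.3+50; f=lambda u,v:ray2plane(w,(u/2+223,v/2+207),z)[:2]
bore=np.array([f(u,v) for u,v in((135,150),(150,113),(150,186),(185,93),(198,207),(172,203),(230,200),(168,98))])
A=np.c_[2*bore,np.ones(len(bore))];x=np.linalg.lstsq(A,(bore**2).sum(1),rcond=None)[0];c=x[:2];print("c",c,"r",np.sqrt(x[2]+c@c))
boss=np.array([f(u,v) for u,v in((77,160),(320,130),(198,30),(198,253),(110,75),(285,70))])
A=np.c_[2*boss,np.ones(len(boss))];x=np.linalg.lstsq(A,(boss**2).sum(1),rcond=None)[0];print("boss",x[:2],np.sqrt(x[2]+x[:2]@x[:2]))
ang=lambda d:np.degrees(np.arctan2(d[1],d[0])).round(1)
print([(ang(f(*p)-c),np.hypot(*(f(*p)-c)).round(1)) for p in((290,100),(262,217),(309,160))])
print("edges",ang(f(306,124)-f(262,118)))
```

```text
c [548.19091533 230.16705459] r 13.92971659165371
boss [547.94067485 230.27931635] 26.092083521486128
[(np.float64(42.8), np.float64(22.2)), (np.float64(-40.3), np.float64(21.5)), (np.float64(4.7), np.float64(23.5))]
edges 1.2
```

Notch at about 1–2° against a key at 0–1°: aligned. Shift slightly and lower in stages while watching the force.

Call:
arm_command:
  deltas:
    - {"dp": [1, 2, 0], "angular": [0, 0, 0], "hand": -1}
    - {"dp": [0, 0, -10], "angular": [0, 0, 0], "hand": -1}
    - {"dp": [0, 0, -10], "angular": [0, 0, 0], "hand": -1}
    - {"dp": [0, 0, -10], "angular": [0, 0, 0], "hand": -1}
    - {"dp": [0, 0, -8], "angular": [0, 0, 0], "hand": -1}
    - {"dp": [0, 0, -4], "angular": [0, 0, 0], "hand": -1}
    - {"dp": [0, 0, 0], "angular": [0, 0, 0], "hand": -1}

```text
t: 6.57
tool_pos: [549.9, 231.6, 348.4]
ee_rot: [-3.139, 0.0, 1.744]
contact_force: [0.3, 0.2, -7.9]
finger_gap: 52.4
grasp_force: 76.3
```

Call:
arm_command:
  deltas:
    - {"dp": [0, 0, -5], "angular": [0, 0, 0], "hand": -1}
    - {"dp": [0, 0, -5], "angular": [0, 0, 0], "hand": -1}
    - {"dp": [0, 0, 0], "angular": [0, 0, 0], "hand": -1}

```text
t: 6.82
tool_pos: [550.0, 231.7, 339.1]
ee_rot: [-3.141, 0.0, 1.744]
contact_force: [-0.2, 0.1, -7.7]
finger_gap: 52.5
grasp_force: 76.3
```

Call:
arm_command:
  deltas:
    - {"dp": [0, 0, -5], "angular": [0, 0, 0], "hand": -1}
    - {"dp": [0, 0, -5], "angular": [0, 0, 0], "hand": -1}
    - {"dp": [0, 0, 0], "angular": [0, 0, 0], "hand": -1}

```text
t: 7.07
tool_pos: [549.9, 231.7, 328.9]
ee_rot: [-3.14, 0.0, 1.744]
contact_force: [-0.7, 0.3, -7.5]
finger_gap: 52.4
grasp_force: 76.3
```

Call:
arm_command:
  deltas:
    - {"dp": [0, 0, -5], "angular": [0, 0, 0], "hand": -1}
    - {"dp": [0, 0, -6], "angular": [0, 0, 0], "hand": -1}
    - {"dp": [0, 0, -5], "angular": [0, 0, 0], "hand": -1}
    - {"dp": [0, 0, -3], "angular": [0, 0, 0], "hand": -1}
    - {"dp": [0, 0, 0], "angular": [0, 0, 0], "hand": -1}

```text
t: 7.48
tool_pos: [549.9, 231.7, 310.0]
ee_rot: [-3.14, 0.0, 1.744]
contact_force: [-0.6, 0.3, -7.3]
finger_gap: 52.4
grasp_force: 76.3
```

Call:
arm_command:
  deltas:
    - {"dp": [0, 0, -2], "angular": [0, 0, 0], "hand": -1}
    - {"dp": [0, 0, -1.5], "angular": [0, 0, 0], "hand": -1}
    - {"dp": [0, 0, 0], "angular": [0, 0, 0], "hand": -1}

```text
t: 7.73
tool_pos: [550.1, 231.7, 307.3]
ee_rot: [-3.141, -0.0, 1.744]
contact_force: [-0.3, 0.3, -8.8]
finger_gap: 52.4
grasp_force: 76.3
```

Call:
arm_command:
  deltas:
    - {"dp": [0, 0, -1], "angular": [0, 0, 0], "hand": -1}
    - {"dp": [0, 0, 0], "angular": [0, 0, 0], "hand": -1}

```text
t: 7.9
tool_pos: [550.1, 231.7, 306.5]
ee_rot: [3.142, -0.0, 1.744]
contact_force: [-0.2, 0.8, -8.2]
finger_gap: 52.7
grasp_force: 76.3
```

Call:
arm_command:
  deltas:
    - {"dp": [0, 0, -1], "angular": [0, 0, 0], "hand": -1}
    - {"dp": [0, 0, 0], "angular": [0, 0, 0], "hand": -1}

```text
t: 8.07
tool_pos: [550.1, 231.7, 305.5]
ee_rot: [3.141, -0.0, 1.744]
contact_force: [0.2, 0.1, -7.0]
finger_gap: 51.8
grasp_force: 76.5
```

Call:
arm_command:
  deltas:
    - {"dp": [0, 0, -0.7], "angular": [0, 0, 0], "hand": -1}
    - {"dp": [0, 0, 0], "angular": [0, 0, 0], "hand": -1}

```text
t: 8.23
tool_pos: [550.0, 231.8, 305.5]
ee_rot: [3.141, -0.0, 1.744]
contact_force: [-1.5, 1.0, -0.5]
finger_gap: 52.3
grasp_force: 76.9
```

Contact at TCP z 305.5, the expected seated height. Release and withdraw.

Call:
arm_command:
  deltas:
    - {"dp": [0, 0, 0], "angular": [0, 0, 0], "hand": 0.4}
    - {"dp": [0, 0, 0], "angular": [0, 0, 0], "hand": 1}
    - {"dp": [0, 0, 0], "angular": [0, 0, 0], "hand": 1}
    - {"dp": [0, 0, 0], "angular": [0, 0, 0], "hand": 1}
    - {"dp": [0, 0, 0], "angular": [0, 0, 0], "hand": 1}
    - {"dp": [0, 0, 0], "angular": [0, 0, 0], "hand": 1}
    - {"dp": [0, 0, 0], "angular": [0, 0, 0], "hand": 1}

```text
t: 8.82
tool_pos: [550.1, 231.7, 304.9]
ee_rot: [3.142, 0.0, 1.744]
contact_force: [-0.1, -0.1, -1.1]
finger_gap: 85.6
grasp_force: 0.0
```

Call:
arm_command:
  deltas:
    - {"dp": [0, 0, 8], "angular": [0, 0, 0], "hand": 1}
    - {"dp": [0, 0, 15], "angular": [0, 0, 0], "hand": 1}
    - {"dp": [0, 0, 25], "angular": [0, 0, 0], "hand": 1}
    - {"dp": [0, 0, 30], "angular": [0, 0, 0], "hand": 1}
    - {"dp": [0, 0, 30], "angular": [0, 0, 0], "hand": 1}
    - {"dp": [0, 0, 20], "angular": [0, 0, 0], "hand": 1}
    - {"dp": [0, 0, 0], "angular": [0, 0, 0], "hand": 1}

```text
t: 9.4
tool_pos: [550.1, 231.8, 438.2]
ee_rot: [3.134, -0.001, 1.744]
contact_force: [-0.2, 0.2, -0.3]
finger_gap: 85.4
grasp_force: 0.0
```

Run:
```python
from h import *
w=snap("wrist","w5");s=snap("scene","s5");print(readout.get_obs()["contact_force"])
u,v=proj(w,(549,232,150)).astype(int); v=min(v,325)
a=cv2.resize(w["image"][v-75:v+75,u-100:u+100],(400,300),interpolation=cv2.INTER_CUBIC)
u,v=proj(s,(549,232,130)).astype(int)
b=s["image"][v-60:v+60,u-80:u+80].copy()
for z,col in((126,(0,0,255)),(162,(255,0,0))):
  r=57 if z==126 else 27
  cv2.polylines(b,[np.array([proj(s,(549.5+r*np.cos(t),232+r*np.sin(t),z))-(u-80,v-60) for t in np.linspace(0,6.3,60)]).astype(int)],True,col,1)
cv2.imwrite("pics/m4.png",np.hstack([a,cv2.resize(b,(400,300),interpolation=cv2.INTER_CUBIC)]))
```

```text
[ 0.66981217  0.29050146 -0.69414608]
```

View pics/m4.png

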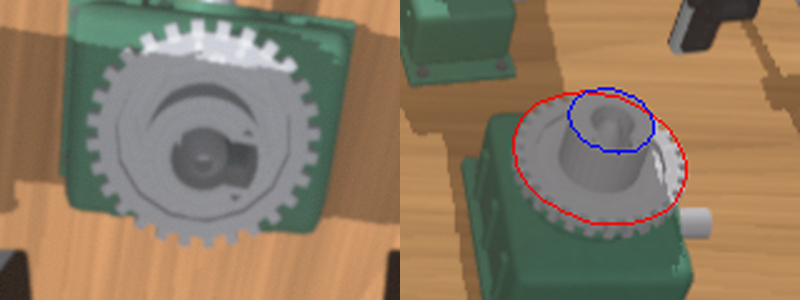

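The gear sits level on the shaft with the shaft tip inside the bore and the notch round the key. The outline predicted for the home position matches its rim and boss, and the gripper is clear.

```bash
python3 -c "from station import finish_job; print(finish_job())"
```

```text
the job is handed in; nothing more can be done
None
```

The notched gear is fully home on the large gearbox's shaft shoulder, boss up and notch round the key; the plain gear was left untouched, and the job was handed in at about 9.5 s.

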